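Lock a cedar box in the cam-lever jig

TASK

Hold the cedar pencil box in the wooden jig so that its tight lid can be worked on: lift the cam lever upright to release the stop rod, push the rod in by its knob until the box sits fully home against the end fence with the rod's pad touching it, then flip the lever back down all the way to lock the rod. Do not force the rod while it is locked, and leave the things standing beside the jig where they are.

Things in the scene. Friction and masses are not known exactly. Their poses are not given: they have to be found in the camera images.
- jig: Plywood board 200 (x) x 305 (y) x 18 mm lying on the cart, fixed. Origin: at cart level (z = 0) under the line of the stop rod; x points away from the robot (but for its yaw), y left along the rod, from knob to fence. Board: x -100..100, y -150..155 mm. Two strips 10 mm high along y at x = -93.5 and 93.5, 177 mm apart inside, guide the box's ends.
- fence_face (a point): On the face of the end fence, a wooden bar 20 mm thick and 196 mm long across the left end of the jig, its top 60 mm above the cart. This point: jig's x = 0, y = 125 mm, z = 45 mm. The face looks to the jig's -y, at the box.
- cedar_box: Reddish cedar pencil box, 80 x 172 x 62 mm, about 0.5 kg, loose on the jig's board (underside at z = 18 mm) between the strips, 8 to 30 mm short of the fence. Origin: centre of the underside. Its own y (172 mm) lies along the jig's x; its own x points away from the fence, to the rod's pad. Fully home its origin is at y = 85 mm in the jig's frame. The lid is stuck fast.
- stop_rod: Bright square steel tube 16 x 16 mm, 0.4 kg, along the jig's y through the clamp block, 219 mm long overall; on its left end a pad 42 (x) x 11 x 26 mm faces the box. Origin: centre of the pad's face, 38 mm above the cart; axes as the jig's. With the box home and touched, it is at y = 45 mm in the jig's frame; it starts 42 to 60 mm short. Cannot be lifted out.
- rod_knob (a point): Centre of the flat end face of the rod's push knob (black, round, 32 mm across, 24 mm long), 219 mm to -y from the pad's face, 38 mm above the cart; the face looks to the jig's -y. Released, the rod slides with 2 to 4 N (5 to 9 N with the box ahead of it) and stays where left; locked, it needs over 20 N.
- cam_lever (a joint): Angle of the cam lever about its pin, rad. 0: closed, level, pointing left (jig's +y) over the rod, rod locked. Grows as it is lifted and swung up and to the right: 1.57 upright, 1.75 end stop. Cam bears on the rod from 0 to 1.25, dead point at 0.3; past 1.25 the rod is free. It does not shut by itself: press it right down to close it. Takes up to 8 N at the tip.
- lever_pin (a point): The lever's pin, axis along the jig's x, at x = 0, y = -105, z = 62 mm in the jig's frame, on top of the clamp block: aluminium, 53 (x; 82 at its foot) x 60 (y) mm about x = 0, y = -105, top at z = 76 mm, through which the rod slides. The pin is sprung: it lifts 2 mm as the cam bites.
- lever_tip (a point): Middle of the bar's thickness near its end: 85 mm along the lever from the pin and 10 mm outwards (up when closed, then 74 mm above the cart). Lever: dark steel bar 20 mm wide (along the jig's x), 8 mm thick, rounded end 108 mm from the pin, last 40 mm bent 0.35 rad outwards; 15 mm free above the rod. Pinched across its width it pivots between the fingers; closed fingers can push it.
- bar_lamp: LED bar lamp fixed to the jig; same origin and axes. Its flat head, 186 (x) x 65 (y) x 14 mm, spans x -67..119, y -47..18 mm, underside 225 mm up, on a post 14 mm thick at x = 110, y = -14.5 mm at the back. It hangs over the closed lever's end, so a gripper pointing straight down cannot get there: come from the right with the tool leaning 30 to 45 degrees, fingers pointing left and down.
- tape_masking: Roll of masking tape lying flat, 100 mm across, 25 mm high; bystander, right of the jig. Origin: centre of its underside.
- marker: Marker pen lying down, 135 mm long, 17 mm thick; bystander, right of the jig. Origin: under its middle.
- candle_jar: Glass candle jar, 76 mm across, 90 mm high; bystander, right of the jig. Origin: centre of its underside.

How it is judged:
By the outcome, as a careful person would: the job done as asked, in the order asked, and still so for the second after the job is handed in, with the robot touching nothing.
It also fails if it takes over 54 s, if anything falls off the work surface, if the arm or the gripper's body presses on something with over 40 N, if the wrist force passes 120 N, or if a joint passes its speed limit or range.

ROBOT

A 7-joint arm with a two-finger parallel gripper is mounted at the origin on a cart in front of the work surface, level with it; the furniture and walls round the work are solid. World frame = base frame: x ahead of the robot, y to its left, z up, the work surface at z = 0. Lengths are in m, angles in rad, forces in N, time in s.
With the tool pointing down it reaches from about 0.4 to 0.85 m from the base axis. Payload 4.5 kg.
Tool frame: the origin (TCP) lies where the fingers leave the gripper's body, on its centre line; the fingertips stand 64 mm ahead of it and the grasp point (between the pads) lies 45 mm ahead of it; z points along the fingers, y is the line along which they close (so a half turn about z gives the same grasp; the last joint's range is limited). The gripper opens to 88 mm and grips with 3 to 60 N. Pads are 18 mm wide; open, the fingers measure 123 mm over their backs; the gripper's body (75 mm by 187 mm) begins 45 mm behind the grasp point.
Start: joints at [1.172, 0.689, -0.195, 1.565, 0.157, 0.902, -0.215], TCP at [0.262, -0.567, 0.303] pointing down, gripper open.
Joint ranges: [-3.01, 3.01], [-0.46, 2.08], [-1.47, 1.51], [0.13, 2.56], [-1, 4.14], [0.04, 2.09], [-2.66, 2.66]. Speed limits (rad/s): [2.57, 2.57, 3.14, 3.14, 3.14, 3.14, 3.14].

INTERFACE

Orientations are given as a unit quaternion [x, y, z, w].
In Python, from plant import r gives the robot as it stands.
- The arm moves only by the tool play_rows, never from a script. Its arguments are lists of equal length, an entry for each row: "translation": the shift along the tool's x, y, z in m, a list of three; "delta_rot": the turn, a rotation vector about the tool's x, y, z in degrees, a list of three; "grip": the opening, from -1 (shut) to 1 (fully open). In form: {"translation": [[x, y, z], ...], "delta_rot": [[rx, ry, rz], ...], "grip": [grip, ...]}. A call has 1 to 20 rows; each row shifts and turns the commanded pose from where the row before left it, along the tool's axes as they then stand; what a row does not reach is not made up. A row lasts 1/8 s, in which the tool goes at most 62.5 mm and 10.7 degrees, less where a joint would pass 70% of its speed; a pose out of reach is approached as far as the arm can. A call with a gripper value outside its range is refused whole. The fingers move at their own pace and stop on an object; "squeeze" is the grip in N (left out, the last holds). Time passes only in rows, so rows that do not move let the fingers close. It gives the time, the measured TCP pose, the force, the opening and the grip force at its end, in the units of the state.
- r.get_state(): the state, without advancing time (a new reading comes with each control period).
- r.snapshot(name): name is "scene" or "top" or "wrist"; returns the picture (420x560x3 uint8, blue, green, red); there is no depth.
- r.get_calibration(name): a dict with "intrinsics" (3x3 intrinsics, pixels), "eye" and "rotation" of the camera in the world. Camera axes: x right, y up, looking along -z (the intrinsics and any distortion apply to the point x, -y, -z); pixel columns grow to the right and rows downward; lengths in m; the calibration is good to about 2 mm. A picture is of the moment at which its call begins: read the wrist's pose just before it. get_calibration takes no time and is no camera call; for the wrist camera it gives the pose at the moment of the call.
- r.finish_job(): hands the job in; it is judged then, once.
Trained networks look in the newest picture that a camera, given by its name, has taken for a name from the list of things; names that differ only in an ending like _2 or _b are one class to them, and where a whole thing is asked for, a point or a joint stands for the part that bears it (a point fixed in the world has none). Each returns a list of dicts, best first, with "confidence" (0 to 1); they miss things now and then, are a little off and sometimes report something else, mostly with a low value. They report only what shows in the picture. A call takes as long as a camera call.
- r.look_for(camera, target): "point" ([x, y, z] in m, in world coordinates, good to about 4 mm: the middle of the surface that is visible of it).
- r.silhouettes(camera, target): "pixels" (420x560 bool, what is visible of it).
The state is a dict: "clock": time; "q": joint angles; "qd": joint speeds; "joint_torque": joint torques, N m; "tool_pos": TCP position; "eef_rot": TCP orientation; "contact_force": force on the tool from outside, world axes, zero at the start; "moment": the same for the moment, N m; "opening": opening from 0.0 (shut) to 1.0 (fully open); "finger_force": force on a finger pad.
Only numpy, scipy, OpenCV 4.12 (cv2) and the standard library are available. Lean on these libraries where they do the work, as an engineer would, in place of code of your own. Each camera call takes 0.05 s, during which the arm holds its last target. There are 200 camera calls.

## Working session

There is one attempt and no reset: what is moved stays moved. The work goes in short steps, Python scripts to look and compute and a tool call to move; the robot and the scene stay as the last step left them, time stands still between calls to the robot, and variables do not carry over. Pictures are saved under pics/ and viewed, at most 13 in all, crops included, and the job is handed in when it is done.

Besides the shell and the picture viewer there is one more tool, called after ">>>" by a JSON object that holds its "api" and its "payload", one argument or row to a line. play_rows: Moves the arm, as the interface text tells. Its arguments: {"type":"object","properties":{"translation":{"type":"array","items":{"type":"array","items":{"type":"number"}}},"delta_rot":{"type":"array","items":{"type":"array","items":{"type":"number"}}},"grip":{"type":"array","items":{"type":"number"}},"squeeze":{"type":"number"}},"required":["translation","delta_rot","grip"]}

```bash
mkdir -p pics; ls; python3 - <<'E'
from plant import r
import cv2,numpy as np
s=r.get_state();print({k:np.round(v,3) for k,v in s.items()})
a=r.snapshot("scene");cv2.imwrite("pics/s0.png",a)
b=r.snapshot("top");cv2.imwrite("pics/t0.png",b)
for c in("scene","top"):
  k=r.get_calibration(c);print(c,np.round(k["intrinsics"],1).tolist(),np.round(k["eye"],3),np.round(k["rotation"],3).tolist(),[x for x in k])
  for n in("jig","cedar_box","stop_rod","rod_knob","lever_tip","lever_pin","cam_lever","fence_face","bar_lamp","tape_masking","marker","candle_jar"):
    try: print(n,[(np.round(d["point"],3).tolist(),round(d["confidence"],2)) for d in r.look_for(c,n)[:2]])
    except Exception as e: print(n,e)
E
```

```text
pics
{'clock': np.float64(0.0), 'q': array([ 1.172,  0.69 , -0.195,  1.566,  0.157,  0.903, -0.215]), 'qd': array([-0.002,  0.   , -0.001, -0.001, -0.001,  0.001,  0.   ]), 'joint_torque': array([ 1.0000e-03, -5.2757e+01, -1.2670e+00, -1.5343e+01, -5.3000e-02,
        7.0000e-03,  0.0000e+00]), 'tool_pos': array([ 0.262, -0.567,  0.302]), 'eef_rot': array([ 0.977,  0.215, -0.   , -0.001]), 'contact_force': array([-0.214, -0.688,  0.531]), 'moment': array([ 0.025, -0.024,  0.011]), 'finger_force': np.float64(0.0), 'opening': np.float64(1.003)}
scene [[536.7, 0.0, 276.8], [0.0, 536.7, 218.9], [0.0, 0.0, 1.0]] [-0.207  0.831  0.812] [-0.157, 0.454, 0.833, -0.274] ['intrinsics', 'eye', 'rotation']
jig [([0.447, 0.043, 0.033], 0.64)]
cedar_box [([0.448, 0.132, 0.074], 0.56), ([0.472, -0.026, 0.048], 0.26)]
stop_rod [([0.47, -0.023, 0.046], 0.94)]
rod_knob [([0.471, -0.02, 0.047], 0.68), ([0.448, 0.045, 0.037], 0.35)]
lever_tip [([0.466, -0.008, 0.072], 0.56)]
lever_pin [([0.449, 0.044, 0.037], 0.55)]
cam_lever [([0.468, -0.013, 0.073], 0.84), ([0.451, 0.135, 0.075], 0.65)]
fence_face [([0
[... 267 characters left out ...]
.8, 0.0, 288.4], [0.0, 532.8, 205.5], [0.0, 0.0, 1.0]] [ 0.336 -0.135  1.244] [0.073, -0.037, -0.698, 0.712] ['intrinsics', 'eye', 'rotation']
jig [([0.47, 0.016, 0.039], 0.87)]
cedar_box [([0.456, 0.126, 0.076], 0.92)]
stop_rod [([0.478, -0.128, 0.044], 0.97)]
rod_knob [([0.477, -0.132, 0.047], 0.7)]
lever_tip [([0.466, -0.031, 0.073], 0.6)]
lever_pin [([0.465, 0.015, 0.045], 0.7)]
cam_lever [([0.473, -0.025, 0.07], 0.91)]
fence_face [([0.466, 0.019, 0.041], 0.74), ([0.497, 0.035, 0.239], 0.6)]
bar_lamp [([0.495, 0.036, 0.238], 0.58)]
tape_masking [([0.387, -0.371, 0.02], 0.62)]
marker [([0.506, -0.359, 0.017], 0.63), ([0.469, -0.029, 0.071], 0.39)]
candle_jar [([0.62, -0.381, 0.044], 0.6)]
```

View pics/t0.png

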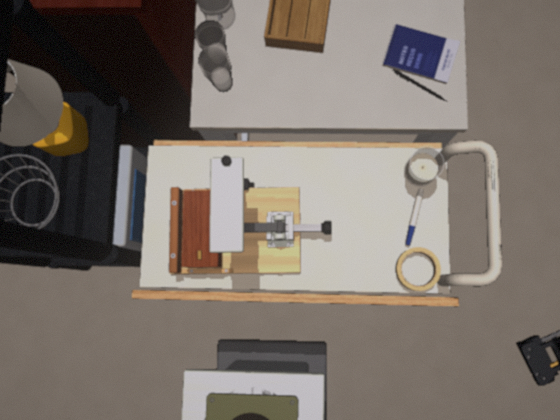

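View pics/s0.png

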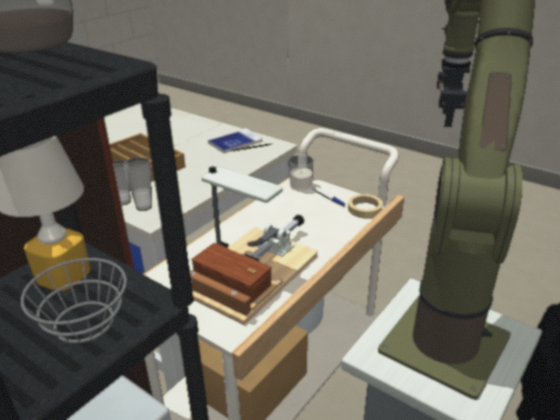

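```bash
cat > h.py <<'E'
import numpy as np,cv2
from plant import r
def ray(c,uv,z):
    k=r.get_calibration(c);K=np.array(k["intrinsics"]);R=np.array(k["rotation"])
    if R.ndim==1:
        from scipy.spatial.transform import Rotation as T; R=T.from_quat(R).as_matrix()
    d=np.linalg.inv(K)@[uv[0],uv[1],1]; d=R@[d[0],-d[1],-d[2]]; e=np.array(k["eye"])
    return e+d*(z-e[2])/d[2]
def proj(c,p):
    k=r.get_calibration(c);K=np.array(k["intrinsics"]);R=np.array(k["rotation"])
    from scipy.spatial.transform import Rotation as T; R=T.from_quat(R).as_matrix()
    q=R.T@(np.array(p)-k["eye"]); q=K@[q[0],-q[1],-q[2]]; return q[:2]/q[2]
E
python3 - <<'E'
from h import *
im=cv2.imread("pics/t0.png");cr=im[170:290,155:345]
cv2.imwrite("pics/tc.png",cv2.resize(cr,None,fx=4,fy=4,interpolation=cv2.INTER_CUBIC))
r.snapshot("top")
for n in("rod_knob","cam_lever","stop_rod","cedar_box","jig"):
  for d in r.silhouettes("top",n)[:1]:
    m=d["pixels"].astype(np.uint8);y,x=np.nonzero(m);print(n,d["confidence"],x.min(),x.max(),y.min(),y.max(),cv2.minAreaRect(np.c_[x,y].astype(np.int32)))
print(ray("top",(300,187),.018),ray("top",(300,273),.018),ray("top",(327,228),.045))
E
```

```text
rod_knob 0.77 293 332 221 235 ((312.5, 228.0), (14.0, 39.0), 90.0)
cam_lever 0.7 244 285 222 232 ((264.5116882324219, 226.56788635253906), (41.14713668823242, 9.915298461914062), 1.5481576919555664)
stop_rod 0.96 286 331 221 234 ((308.5, 227.5), (13.0, 45.0), 90.0)
cedar_box 0.7 182 221 190 266 ((201.5, 228.0), (76.0, 39.0), 90.0)
jig 0.74 169 301 155 274 ((234.42071533203125, 214.0543975830078), (118.37614440917969, 132.37489318847656), 89.23609924316406)
[ 0.57209667 -0.09744924  0.018     ] [ 0.37214636 -0.10158258  0.018     ] [ 0.47357302 -0.16121178  0.045     ]
```

View pics/tc.png

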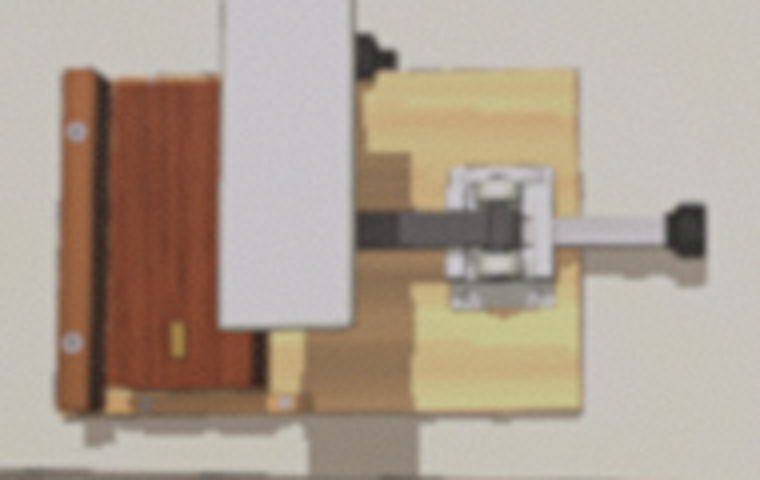

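```bash
python3 - <<'E'
from h import *
from scipy.optimize import least_squares
f=lambda u,v:(155+(u+.5)/4-.5,170+(v+.5)/4-.5)
obs=[((578,68),(.1,-.150,.018)),((580.5,411),(-.1,-.150,.018)),((64,70),(.098,.145,.06)),((58,411),(-.098,.145,.06)),((97,70),(.098,.125,.06)),((94,411),(-.098,.125,.06)),
((219,328),(-.067,.018,.239)),((354,327),(-.067,-.047,.239))]
def W(p,q):
    c,s=np.cos(p[2]),np.sin(p[2]);return np.array([p[0]+c*q[0]-s*q[1],p[1]+s*q[0]+c*q[1],q[2]])
def res(p): return np.concatenate([proj("top",W(p,q))-f(*u) for u,q in obs])
s=least_squares(res,[.47,.05,0]);print(s.x,np.round(s.fun.reshape(-1,2),1))
p=s.x
def inv(w):
    c,s_=np.cos(p[2]),np.sin(p[2]);d=w[:2]-p[:2];return c*d[0]+s_*d[1],-s_*d[0]+c*d[1]
print("knob end",inv(ray("top",f(706,230),.040)))
print("rod mid", inv(ray("top",f(610,231),.046)))
print("box corners",inv(ray("top",f(252,390),.080)),inv(ray("top",f(106,386),.080)))
for n,q in dict(knobhome=(0,-.174,.038),pin=(0,-.105,.062),tip=(0,-.02,.074),fence=(0,.125,.045)).items(): print(n,W(p,q))
E
```

```text
[0.46833473 0.04988611 0.03839727] [[ 0.3 -0.4]
 [ 1.3 -0.2]
 [-0.4 -0.6]
 [-0.7  0.4]
 [-0.  -0.8]
 [-0.8  0.2]
 [-0.   0.7]
 [ 0.3  0.4]]
knob end (np.float64(-0.0004915976521028091), np.float64(-0.22065335103307424))
rod mid (np.float64(-0.0006706679091045059), np.float64(-0.1663306591469125))
box corners (np.float64(-0.08820566590940207), np.float64(0.030807482035844956)) (np.float64(-0.08470094407630809), np.float64(0.11162082532240038))
knobhome [ 0.47501421 -0.12398564  0.038     ]
pin [ 0.47236545 -0.0550365   0.062     ]
tip [0.46910249 0.02990085 0.074     ]
fence [0.46353625 0.17479397 0.045     ]
```

```bash
cat >> h.py <<'E'
from scipy.spatial.transform import Rotation as T
P=(.4683,.0499,.0384)
def target(y,z,lean,x=0.):
    c,s=np.cos(P[2]),np.sin(P[2]);p=np.array([P[0]+c*x-s*y,P[1]+s*x+c*y,z])
    R0=T.from_matrix(np.array([[-s,c,0],[c,s,0],[0,0,-1]]).T@np.eye(3)) if 0 else T.from_matrix(np.column_stack([[-s,c,0],[c,s,0],[0,0,-1]]))
    return p,R0*T.from_euler('y',lean,degrees=True)
def jig(s):
    d=np.array(s["tool_pos"])-[P[0],P[1],0];c,q=np.cos(P[2]),np.sin(P[2])
    return np.round([c*d[0]+q*d[1],-q*d[0]+c*d[1],d[2]],4)
def plan(y,z,lean,n,x=0.):
    from scipy.linalg import logm
    s=r.get_state();p,R=target(y,z,lean,x);Q=T.from_quat(s["eef_rot"]);M=np.eye(4)
    M[:3,:3]=(Q.inv()*R).as_matrix();M[:3,3]=Q.inv().apply(p-s["tool_pos"])
    L=np.real(logm(M))/n
    print("clock",round(float(s["clock"]),2),"jig",jig(s),"F",np.round(s["contact_force"],1),"row t",np.round(L[:3,3],4).tolist(),"rot",np.round(np.degrees([L[2,1],L[0,2],L[1,0]]),2).tolist(), "total t",np.round(M[:3,3],4))
E
python3 -c "
from h import *
print(target(-.06,.113,35)[1].as_matrix().round(2))
plan(-.113,.22,35,14)"
```

```text
[[-0.03  1.   -0.02]
 [ 0.82  0.04  0.57]
 [ 0.57 -0.   -0.82]]
clock 1.6 jig [-0.2297 -0.6089  0.3027] F [-0.2 -0.3 -1. ] row t [0.0376, -0.0056, 0.0185] rot [1.47, 2.2, -4.66] total t [ 0.4026 -0.3696  0.0827]
```

>>> {"api": "play_rows", "payload": {
  "translation": [
    [0.038,-0.006,0.016],
    [0.038,-0.006,0.016],
    [0.038,-0.006,0.016],
    [0.038,-0.006,0.016],
    [0.038,-0.006,0.016],
    [0.038,-0.006,0.016],
    [0.038,-0.006,0.016]
  ],
  "delta_rot": [
    [1.5,2.2,-4.7],
    [1.5,2.2,-4.7],
    [1.5,2.2,-4.7],
    [1.5,2.2,-4.7],
    [1.5,2.2,-4.7],
    [1.5,2.2,-4.7],
    [1.5,2.2,-4.7]
  ],
  "grip": [1,1,1,1,1,1,1]
}}

```text
clock: 2.48
tool_pos: [0.4451, -0.3584, 0.2277]
eef_rot: [0.863, 0.479, 0.11, -0.116]
contact_force: [0.7, 0.3, -0.7]
opening: 1.001
finger_force: 0.0
```

```bash
python3 -c "
from h import *
plan(-.113,.2,35,8);print(np.round(r.get_state()['q'],2))"
```

```text
clock 2.48 jig [-0.0389 -0.4071  0.2277] F [ 0.7  0.3 -0.7] row t [0.0316, -0.0055, 0.0201] rot [1.25, 1.91, -4.03] total t [ 0.2427 -0.1254  0.119 ]
[ 1.01  0.82 -0.51  1.68  0.09  0.83 -0.  ]
```

>>> {"api": "play_rows", "payload": {
  "translation": [
    [0.032,-0.0055,0.02],
    [0.032,-0.0055,0.02],
    [0.032,-0.0055,0.02],
    [0.032,-0.0055,0.02],
    [0.032,-0.0055,0.02],
    [0.032,-0.0055,0.02],
    [0.032,-0.0055,0.02],
    [0.032,-0.0055,0.02],
    [0,0,0]
  ],
  "delta_rot": [
    [1.25,1.9,-4],
    [1.25,1.9,-4],
    [1.25,1.9,-4],
    [1.25,1.9,-4],
    [1.25,1.9,-4],
    [1.25,1.9,-4],
    [1.25,1.9,-4],
    [1.25,1.9,-4],
    [0,0,0]
  ],
  "grip": [1,1,1,1,1,1,1,1,1]
}}

```text
clock: 3.6
tool_pos: [0.4832, -0.0607, 0.1969]
eef_rot: [0.662, 0.687, 0.208, -0.218]
contact_force: [0.6, -0.8, -0.3]
opening: 0.998
finger_force: 0.0
```

```bash
python3 -c "
from h import *
plan(-.113,.187,35,3);print(np.round(r.get_state()['q'],2))
cv2.imwrite('pics/w1.png',r.snapshot('wrist'))
p,_=target(-.03,.068,0);print(proj('wrist',p));p,_=target(-.105,.07,0);print(proj('wrist',p))
for d in r.look_for('wrist','lever_tip')[:2]+r.look_for('wrist','cam_lever')[:1]: print(d, jig({'tool_pos':d['point']}))"
```

```text
clock 3.6 jig [ 0.0107 -0.1111  0.1969] F [ 0.6 -0.8 -0.3] row t [-0.0024, -0.0036, 0.0023] rot [-0.04, -0.01, -0.05] total t [-0.0073 -0.0107  0.0071]
[ 0.79  0.94 -0.82  1.94  0.07  0.6   0.15]
[271.9435449  222.18713973]
[271.06554266 314.96687945]
{'point': [0.4673, -0.0056, 0.0684], 'confidence': 0.88} [-0.0031 -0.0554  0.0684]
{'point': [0.4712, -0.0036, 0.0718], 'confidence': 0.86} [ 0.0008 -0.0536  0.0718]
```

View pics/w1.png

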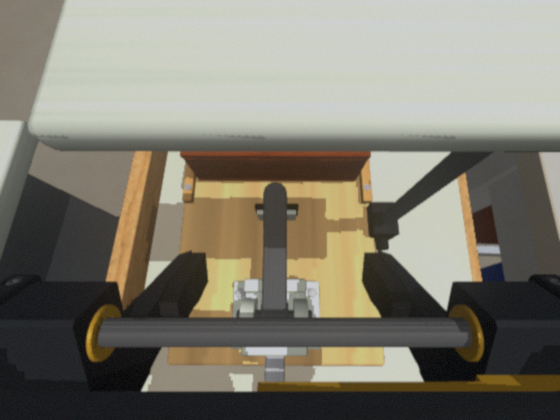

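>>> {"api": "play_rows", "payload": {
  "translation": [
    [-0.0035,-0.005,0.0035],
    [-0.0035,-0.005,0.0035],
    [0,0,0.02],
    [0,0,0.02],
    [0,0,0.02],
    [0,0,0.015],
    [0,0,0]
  ],
  "delta_rot": [
    [0,0,0],
    [0,0,0],
    [0,0,0],
    [0,0,0],
    [0,0,0],
    [0,0,0],
    [0,0,0]
  ],
  "grip": [1,1,1,1,1,1,1]
}}

```text
clock: 4.62
tool_pos: [0.4714, -0.0219, 0.1248]
eef_rot: [0.664, 0.685, 0.207, -0.217]
contact_force: [-0.0, -1.0, 0.4]
opening: 0.998
finger_force: 0.0
```

```bash
python3 -c "
from h import *
plan(-.0616,.113,35,1)
cv2.imwrite('pics/w2.png',r.snapshot('wrist'))
p,_=target(-.03,.068,0);print(proj('wrist',p))"
```

```text
clock 4.62 jig [ 0.0004 -0.0718  0.1248] F [-0.  -1.   0.4] row t [0.0016, -0.0004, 0.0155] rot [-0.08, 0.06, -0.37] total t [ 0.0016 -0.0004  0.0155]
[283.64968448 259.42805088]
```

View pics/w2.png

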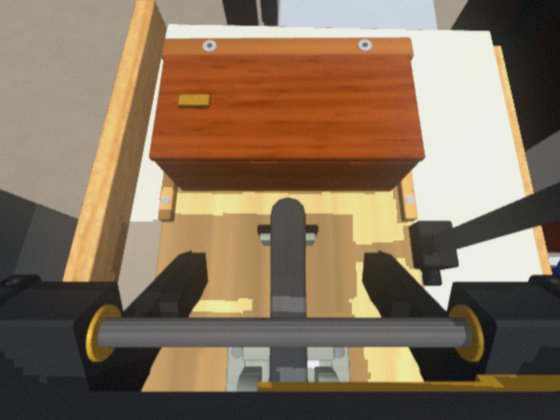

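>>> {"api": "play_rows", "payload": {
  "translation": [
    [0.001,0,0.008],
    [0.001,0,0.008],
    [0,0,0],
    [0,0,0],
    [0,0,0],
    [0,0,0],
    [0,0,0],
    [0,0,0],
    [0,0,0]
  ],
  "delta_rot": [
    [0,0,0],
    [0,0,0],
    [0,0,0],
    [0,0,0],
    [0,0,0],
    [0,0,0],
    [0,0,0],
    [0,0,0],
    [0,0,0]
  ],
  "grip": [1,1,-1,-1,-1,-1,-1,-1,-1],
  "squeeze": 25
}}

```text
clock: 5.8
tool_pos: [0.472, -0.0114, 0.1135]
eef_rot: [0.664, 0.685, 0.208, -0.216]
contact_force: [3.7, 2.4, 0.1]
opening: 0.23
finger_force: 2.5
```

```bash
python3 - <<'E'
from h import *
plan(-.0616,.113,35,1)
s=r.get_state();Q=T.from_quat(s["eef_rot"]);t=np.array([0,-.105,.062])
# grip point arc
g=jig(s)+.055*np.array([0,np.sin(.611),-np.cos(.611)])-t;print("g",g,np.hypot(g[1],g[2]))
a0=np.arctan2(g[2],g[1]);R=np.hypot(g[1],g[2]);prev=g
lean=np.radians(35)
for th in np.arange(.2,1.81,.2):
    w=np.array([0,R*np.cos(a0+th),R*np.sin(a0+th)]);d=w-prev;prev=w
    # tool x = (cos l, sin l) , tool z=(sin l,-cos l) in (y,z)
    print(round(th,2),round(d[1]*np.cos(lean)+d[2]*np.sin(lean),4),round(d[1]*np.sin(lean)-d[2]*np.cos(lean),4))
E
```

```text
clock 5.8 jig [ 0.0013 -0.0614  0.1135] F [3.7 2.4 0.1] row t [-0.0004, -0.0013, 0.0003] rot [0.07, 0.1, -0.35] total t [-0.0004 -0.0013  0.0003]
g [0.0013     0.07515278 0.00645089] 0.07542912958746793
0.2 0.0062 -0.0137
0.4 0.0034 -0.0147
0.6 0.0004 -0.0151
0.8 -0.0026 -0.0148
1.0 -0.0055 -0.014
1.2 -0.0082 -0.0126
1.4 -0.0105 -0.0108
1.6 -0.0125 -0.0085
1.8 -0.0139 -0.0058
```

>>> {"api": "play_rows", "payload": {
  "translation": [
    [0,0.001,0],
    [0,0,0],
    [0,0,0]
  ],
  "delta_rot": [
    [0,0,0],
    [0,0,0],
    [0,0,0]
  ],
  "grip": [-1,-1,-1],
  "squeeze": 25
}}

```text
clock: 6.18
tool_pos: [0.4727, -0.0114, 0.1134]
eef_rot: [0.664, 0.685, 0.207, -0.217]
contact_force: [-0.0, 0.7, 0.2]
opening: 0.222
finger_force: 25.0
```

Gripped. Swing the first part of the arc (half-steps).

>>> {"api": "play_rows", "payload": {
  "translation": [
    [0.003,0,-0.007],
    [0.003,0,-0.007],
    [0.0017,0,-0.0073],
    [0.0017,0,-0.0073],
    [0.0002,0,-0.0075],
    [0.0002,0,-0.0075],
    [0,0,0]
  ],
  "delta_rot": [
    [0,0,0],
    [0,0,0],
    [0,0,0],
    [0,0,0],
    [0,0,0],
    [0,0,0],
    [0,0,0]
  ],
  "grip": [-1,-1,-1,-1,-1,-1,-1]
}}

```text
clock: 7.05
tool_pos: [0.4734, -0.0287, 0.1556]
eef_rot: [0.664, 0.685, 0.208, -0.216]
contact_force: [-0.2, 0.7, 0.5]
opening: 0.221
finger_force: 25.0
```

```bash
cat >> h.py <<'E'
def ang():
    s=r.get_state();g=jig(s)+.055*np.array([0,np.sin(.611),-np.cos(.611)])-[0,-.105,.062]
    print("lever", np.arctan2(g[2],g[1])-.086, "R",np.hypot(g[1],g[2]),jig(s),"F",np.round(s["contact_force"],1),s["opening"],s["finger_force"])
E
python3 -c "
from h import *
ang()"
```

```text
lever 0.6121991196181348 R 0.07552570717931173 [ 0.0021 -0.0787  0.1556] F [-0.2  0.7  0.5] 0.22113179116263665 24.999972739024088
```

>>> {"api": "play_rows", "payload": {
  "translation": [
    [-0.0013,0,-0.0074],
    [-0.0013,0,-0.0074],
    [-0.0027,0,-0.007],
    [-0.0027,0,-0.007],
    [-0.0041,0,-0.0063],
    [-0.0041,0,-0.0063],
    [-0.0052,0,-0.0054],
    [-0.0052,0,-0.0054],
    [-0.0062,0,-0.0042],
    [-0.0062,0,-0.0042],
    [0,0,0]
  ],
  "delta_rot": [
    [0,0,0],
    [0,0,0],
    [0,0,0],
    [0,0,0],
    [0,0,0],
    [0,0,0],
    [0,0,0],
    [0,0,0],
    [0,0,0],
    [0,0,0],
    [0,0,0]
  ],
  "grip": [-1,-1,-1,-1,-1,-1,-1,-1,-1,-1,-1]
}}

```text
clock: 8.43
tool_pos: [0.4758, -0.0957, 0.1823]
eef_rot: [0.664, 0.685, 0.207, -0.216]
contact_force: [-0.8, 0.6, 4.1]
opening: 0.225
finger_force: 25.0
```

```bash
python3 -c "
from h import *
ang()
im=r.snapshot('top');cv2.imwrite('pics/t2.png',cv2.resize(im[150:300,155:355],None,fx=3,fy=3))
im=r.snapshot('scene');cv2.imwrite('pics/s2.png',cv2.resize(im[130:330,180:420],None,fx=3,fy=3))"
```

```text
lever 1.6057592439860262 R 0.07580480233347373 [ 0.0019 -0.1457  0.1823] F [-0.8  0.6  4.1] 0.22505651842800486 25.00052450923249
```

View pics/s2.png

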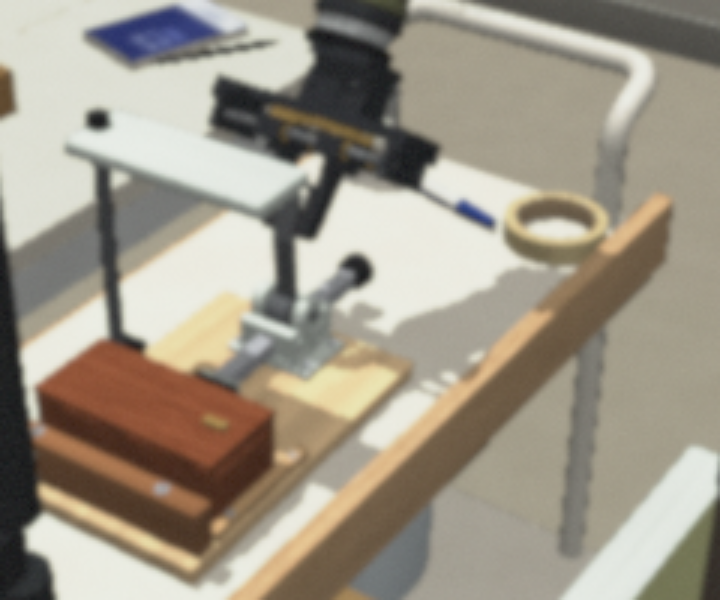

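>>> {"api": "play_rows", "payload": {
  "translation": [
    [0,0,0],
    [0,0,0],
    [0,0,0],
    [0,0,-0.02],
    [0,0,-0.03],
    [0,0,-0.03],
    [-0.035,0,0],
    [-0.035,0,0],
    [-0.035,0,0],
    [-0.032,0,0],
    [0,0,0]
  ],
  "delta_rot": [
    [0,0,0],
    [0,0,0],
    [0,0,0],
    [0,0,0],
    [0,0,0],
    [0,0,0],
    [0,0,0],
    [0,0,0],
    [0,0,0],
    [0,0,0],
    [0,0,0]
  ],
  "grip": [0.2,0.2,0.2,0.2,0.2,0.2,-1,-1,-1,-1,-1]
}}

```text
clock: 9.9
tool_pos: [0.48, -0.255, 0.1675]
eef_rot: [0.665, 0.684, 0.207, -0.217]
contact_force: [0.1, 0.3, 0.7]
opening: 0.055
finger_force: 0.0
```

```bash
python3 -c "
from h import *
ang();plan(-.290,.085,35,3)
im=r.snapshot('top');cv2.imwrite('pics/t3.png',cv2.resize(im[150:300,155:405],None,fx=3,fy=3))
r.snapshot('scene')
for c in('top','scene'):
  for n in('lever_tip','cam_lever','rod_knob'):
    for d in r.look_for(c,n)[:1]: print(c,n,d['confidence'],jig({'tool_pos':d['point']}))"
```

```text
lever 2.7112251981919298 R 0.17905998158601372 [-0.     -0.3051  0.1675] F [0.1 0.3 0.7] 0.054953748538914056 0.0
clock 9.9 jig [-0.     -0.3051  0.1675] F [0.1 0.3 0.7] row t [-0.0116, 0.0001, 0.0254] rot [0.01, 0.04, -0.21] total t [-0.0348  0.0004  0.0763]
top lever_tip 0.72 [-0.0061 -0.1082  0.1328]
top cam_lever 0.66 [-0.0045 -0.1064  0.1297]
top rod_knob 0.82 [-0.0007 -0.1585  0.0462]
scene lever_tip 0.61 [-0.0007 -0.0993  0.1064]
scene cam_lever 0.57 [-0.0024 -0.1043  0.1056]
scene rod_knob 0.82 [-0.0026 -0.073   0.0462]
```

View pics/t3.png

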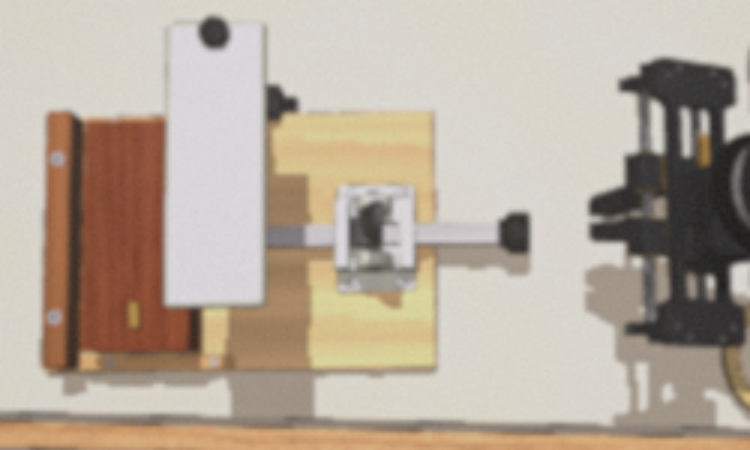

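>>> {"api": "play_rows", "payload": {
  "translation": [
    [-0.0116,0,0.0254],
    [-0.0116,0,0.0254],
    [-0.0116,0,0.0254],
    [0,0,0]
  ],
  "delta_rot": [
    [0,0,0],
    [0,0,0],
    [0,0,0],
    [0,0,-0.6]
  ],
  "grip": [-1,-1,-1,-1]
}}

```text
clock: 10.8
tool_pos: [0.4791, -0.237, 0.0859]
eef_rot: [0.66, 0.689, 0.208, -0.217]
contact_force: [0.4, 0.0, -0.8]
opening: 0.004
finger_force: 0.0
```

```bash
python3 -c "
from h import *
plan(-.2648,.085,35,4)"
```

```text
clock 10.8 jig [-2.000e-04 -2.871e-01  8.590e-02] F [ 0.4  0.  -0.8] row t [0.0044, 0.0001, 0.0034] rot [-0.04, -0.0, 0.06] total t [0.0178 0.0004 0.0135]
```

>>> {"api": "play_rows", "payload": {
  "translation": [
    [0.0041,0,0.0029],
    [0.0041,0,0.0029],
    [0.0041,0,0.0029],
    [0.0041,0,0.0029],
    [0.0041,0,0.0029],
    [0.0041,0,0.0029],
    [0.0041,0,0.0029],
    [0.0041,0,0.0029],
    [0.0041,0,0.0029],
    [0,0,0]
  ],
  "delta_rot": [
    [0,0,0],
    [0,0,0],
    [0,0,0],
    [0,0,0],
    [0,0,0],
    [0,0,0],
    [0,0,0],
    [0,0,0],
    [0,0,0],
    [0,0,0]
  ],
  "grip": [-1,-1,-1,-1,-1,-1,-1,-1,-1,-1]
}}

```text
clock: 12.05
tool_pos: [0.4781, -0.192, 0.0869]
eef_rot: [0.66, 0.689, 0.209, -0.216]
contact_force: [-0.4, -0.5, 0.2]
opening: 0.001
finger_force: 0.4
```

```bash
python3 -c "
from h import *
plan(-.2181,.085,35,4)"
```

```text
clock 12.05 jig [ 0.0005 -0.2421  0.0869] F [-0.4 -0.5  0.2] row t [0.0046, -0.0001, 0.0038] rot [-0.0, 0.01, 0.07] total t [ 0.0186 -0.0004  0.0153]
```

>>> {"api": "play_rows", "payload": {
  "translation": [
    [0.0041,0,0.003],
    [0.0041,0,0.003],
    [0.0041,0,0.003],
    [0.0041,0,0.003]
  ],
  "delta_rot": [
    [0,0,0],
    [0,0,0],
    [0,0,0],
    [0,0,0]
  ],
  "grip": [-1,-1,-1,-1]
}}

```text
clock: 12.55
tool_pos: [0.4783, -0.1743, 0.0865]
eef_rot: [0.661, 0.688, 0.208, -0.213]
contact_force: [0.6, -10.0, 7.3]
opening: 0.003
finger_force: 4.7
```

>>> {"api": "play_rows", "payload": {
  "translation": [
    [0.0016,0,0.0012],
    [0.0016,0,0.0012]
  ],
  "delta_rot": [
    [0,0,0],
    [0,0,0]
  ],
  "grip": [-1,-1]
}}

```text
clock: 12.8
tool_pos: [0.4782, -0.1704, 0.0864]
eef_rot: [0.661, 0.688, 0.208, -0.213]
contact_force: [0.1, -9.3, 7.0]
opening: 0.005
finger_force: 4.8
```

```bash
python3 -c "
from h import *
plan(-.2181,.085,35,4)"
```

```text
clock 12.8 jig [ 0.0015 -0.2206  0.0864] F [ 0.1 -9.3  7. ] row t [0.0003, -0.0004, 0.0006] rot [0.05, 0.08, 0.05] total t [ 0.0012 -0.0015  0.0025]
```

>>> {"api": "play_rows", "payload": {
  "translation": [
    [0.0012,0,0.0009],
    [0.0012,0,0.0009]
  ],
  "delta_rot": [
    [0,0,0],
    [0,0,0]
  ],
  "grip": [-1,-1]
}}

```text
clock: 13.05
tool_pos: [0.4783, -0.1679, 0.0863]
eef_rot: [0.661, 0.688, 0.208, -0.213]
contact_force: [-0.3, -13.4, 9.5]
opening: 0.008
finger_force: 6.5
```

>>> {"api": "play_rows", "payload": {
  "translation": [
    [0.0008,0,0.0006],
    [0.0008,0,0.0006]
  ],
  "delta_rot": [
    [0,0,0],
    [0,0,0]
  ],
  "grip": [-1,-1]
}}

```text
clock: 13.3
tool_pos: [0.4784, -0.1674, 0.0862]
eef_rot: [0.662, 0.688, 0.208, -0.212]
contact_force: [-0.7, -17.1, 11.9]
opening: 0.003
finger_force: 8.1
```

```bash
python3 -c "
from h import *
plan(-.2181,.085,35,4)
im=r.snapshot('top');cv2.imwrite('pics/t4.png',cv2.resize(im[170:290,155:345],None,fx=4,fy=4,interpolation=cv2.INTER_CUBIC))
"
```

```text
clock 13.3 jig [ 0.0017 -0.2175  0.0862] F [ -0.7 -17.1  11.9] row t [-0.0003, -0.0004, 0.0002] rot [0.08, 0.12, 0.03] total t [-0.0011 -0.0017  0.0006]
```

View pics/t4.png

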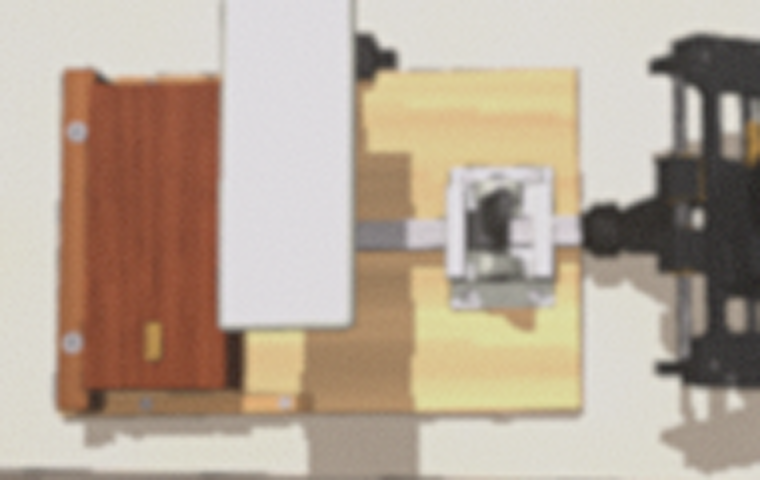

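>>> {"api": "play_rows", "payload": {
  "translation": [
    [-0.0082,0,-0.0058],
    [-0.0082,0,-0.0058],
    [-0.0082,0,-0.0058],
    [0.005,0,-0.025],
    [0.005,0,-0.025],
    [0.0055,0,-0.0245],
    [0.03,0,-0.0014],
    [0.03,0,-0.0014],
    [0.03,0,-0.0014],
    [0.033,0,-0.0014],
    [0,0,0]
  ],
  "delta_rot": [
    [0,0,0],
    [0,0,0],
    [0,0,0],
    [0,0,0],
    [0,0,0],
    [0,0,0],
    [0,0,0],
    [0,0,0],
    [0,0,0],
    [0,0,0],
    [0,0,0]
  ],
  "grip": [-1,-1,-1,0.3,0.3,0.3,0.3,0.3,0.3,0.3,0.3]
}}

```text
clock: 14.72
tool_pos: [0.4751, -0.1236, 0.2327]
eef_rot: [0.658, 0.69, 0.209, -0.215]
contact_force: [0.4, -1.1, 0.4]
opening: 0.651
finger_force: 0.0
```

```bash
python3 -c "
from h import *
plan(-.1457,.1823,35,5,.0019)
cv2.imwrite('pics/w5.png',r.snapshot('wrist'))
t=r.snapshot('top');y,x=np.mgrid[:1,:1]
for d in r.silhouettes('top','rod_knob')[:1]:
  yy,xx=np.nonzero(d['pixels']);print('knob right px',xx.max(),jig({'tool_pos':ray('top',(xx.max(),227.5),.04)}))
"
```

```text
clock 14.72 jig [ 2.000e-04 -1.737e-01  2.327e-01] F [ 0.4 -1.1  0.4] row t [-0.0012, 0.0003, 0.0115] rot [-0.01, 0.02, 0.11] total t [-0.0059  0.0017  0.0573]
knob right px 310 [-0.0004 -0.1728  0.04  ]
```

View pics/w5.png

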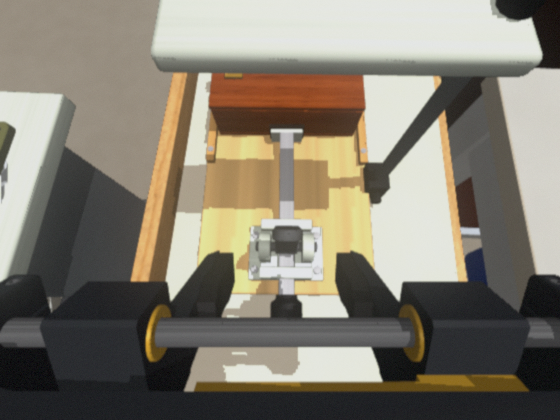

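>>> {"api": "play_rows", "payload": {
  "translation": [
    [-0.0015,0.0004,0.014],
    [-0.0015,0.0004,0.014],
    [-0.0015,0.0004,0.014],
    [-0.0014,0.0004,0.014],
    [0,0,0],
    [0,0,0],
    [0,0,0],
    [0,0,0],
    [0,0,0],
    [0,0,0]
  ],
  "delta_rot": [
    [0,0,0],
    [0,0,0],
    [0,0,0],
    [0,0,0],
    [0,0,0],
    [0,0,0],
    [0,0,0],
    [0,0,0],
    [0,0,0],
    [0,0,0]
  ],
  "grip": [0.3,0.3,0.3,0.3,-1,-1,-1,-1,-1,-1],
  "squeeze": 35
}}

```text
clock: 16.12
tool_pos: [0.4759, -0.0988, 0.182]
eef_rot: [0.66, 0.689, 0.209, -0.215]
contact_force: [-0.3, 0.6, 2.0]
opening: 0.206
finger_force: 35.0
```

```bash
python3 - <<'E'
from h import *
ang()
s=r.get_state()
g=jig(s)+.055*np.array([0,np.sin(.611),-np.cos(.611)])-[0,-.105,.062]
R=np.hypot(g[1],g[2]);a=np.arctan2(g[2],g[1]);l=.611;p=g
for b in np.linspace(a,.08,11)[1:]:
    w=np.array([0,R*np.cos(b),R*np.sin(b)]);d=w-p;p=w
    print(round(d[1]*np.cos(l)+d[2]*np.sin(l),4),round(d[1]*np.sin(l)-d[2]*np.cos(l),4))
E
```

```text
lever 1.6480674270037563 R 0.07596110690395316 [ 0.0018 -0.1489  0.182 ] F [-0.3  0.6  2. ] 0.20611656113661606 35.00029354151593
0.0108 0.0063
0.0096 0.008
0.0082 0.0095
0.0065 0.0107
0.0046 0.0117
0.0027 0.0123
0.0006 0.0125
-0.0015 0.0125
-0.0035 0.0121
-0.0054 0.0113
```

>>> {"api": "play_rows", "payload": {
  "translation": [
    [0.0054,0,0.0032],
    [0.0054,0,0.0032],
    [0.0048,0,0.004],
    [0.0048,0,0.004],
    [0.0041,0,0.0047],
    [0.0041,0,0.0047],
    [0.0033,0,0.0053],
    [0.0033,0,0.0053],
    [0.0023,0,0.0058],
    [0.0023,0,0.0058],
    [0.0013,0,0.0062],
    [0.0013,0,0.0062]
  ],
  "delta_rot": [
    [0,0,0],
    [0,0,0],
    [0,0,0],
    [0,0,0],
    [0,0,0],
    [0,0,0],
    [0,0,0],
    [0,0,0],
    [0,0,0],
    [0,0,0],
    [0,0,0],
    [0,0,0]
  ],
  "grip": [-1,-1,-1,-1,-1,-1,-1,-1,-1,-1,-1,-1]
}}

```text
clock: 17.62
tool_pos: [0.4734, -0.0318, 0.1583]
eef_rot: [0.661, 0.688, 0.208, -0.214]
contact_force: [0.2, -11.8, 6.1]
opening: 0.222
finger_force: 35.0
```

```bash
python3 -c "
from h import *
ang()"
```

```text
lever 0.6672867479745465 R 0.07492382455384367 [ 0.002  -0.0819  0.1583] F [  0.2 -11.8   6.1] 0.2220802894135967 35.00233266502619
```

>>> {"api": "play_rows", "payload": {
  "translation": [
    [0.0003,0,0.0062],
    [0.0001,0,0.0062],
    [-0.0007,0,0.0062],
    [-0.0007,0,0.0062],
    [-0.0017,0,0.006],
    [-0.0017,0,0.006],
    [-0.0027,0,0.0057],
    [-0.0027,0,0.0057],
    [0,0,0]
  ],
  "delta_rot": [
    [0,0,0],
    [0,0,0],
    [0,0,0],
    [0,0,0],
    [0,0,0],
    [0,0,0],
    [0,0,0],
    [0,0,0],
    [0,0,0]
  ],
  "grip": [-1,-1,-1,-1,-1,-1,-1,-1,-1]
}}

```text
clock: 18.75
tool_pos: [0.4727, -0.011, 0.1139]
eef_rot: [0.66, 0.688, 0.209, -0.215]
contact_force: [0.4, -6.2, 7.7]
opening: 0.22
finger_force: 35.0
```

```bash
python3 -c "
from h import *
ang()"
```

```text
lever 0.00442956610836516 R 0.07586274791939876 [ 0.0021 -0.061   0.1139] F [ 0.4 -6.2  7.7] 0.21957459974627688 35.002062167041004
```

>>> {"api": "play_rows", "payload": {
  "translation": [
    [-0.0012,0,0.0008],
    [-0.0012,0,0.0008],
    [0,0,0]
  ],
  "delta_rot": [
    [0,0,0],
    [0,0,0],
    [0,0,0]
  ],
  "grip": [-1,-1,-1]
}}

```text
clock: 19.12
tool_pos: [0.4727, -0.0109, 0.1126]
eef_rot: [0.66, 0.689, 0.21, -0.216]
contact_force: [-0.9, -7.3, 16.6]
opening: 0.221
finger_force: 35.0
```

```bash
python3 -c "
from h import *
ang()"
```

```text
lever -0.012758007381187583 R 0.07585614520151418 [ 0.0021 -0.0609  0.1126] F [-0.9 -7.3 16.6] 0.22120549256947197 35.003380506823305
```

>>> {"api": "play_rows", "payload": {
  "translation": [
    [0,0,0],
    [0,0,0],
    [0,0,0],
    [0,0,0],
    [0,0,-0.02],
    [0,0,-0.03],
    [0,0,-0.03],
    [0,0,0],
    [0,0,0]
  ],
  "delta_rot": [
    [0,0,0],
    [0,0,0],
    [0,0,0],
    [0,0,0],
    [0,0,0],
    [0,0,0],
    [0,0,0],
    [0,0,0],
    [0,0,0]
  ],
  "grip": [0.4,0.4,0.4,0.4,0.4,0.4,0.4,0.4,0.4]
}}

```text
clock: 20.25
tool_pos: [0.4734, -0.0574, 0.1754]
eef_rot: [0.66, 0.689, 0.208, -0.216]
contact_force: [0.7, 0.3, 0.0]
opening: 0.701
finger_force: 0.0
```

```bash
python3 -c "
from h import *
ang()
cv2.imwrite('pics/w6.png',r.snapshot('wrist'))
# lever end predicted at closed / 0.1 rad
for th in(0,.1,.2):
  u,o=.106,.0177
  p,_=target(-.105+u*np.cos(th)-o*np.sin(th),.062+u*np.sin(th)+o*np.cos(th)+.004,0,.001);print(th,proj('wrist',p))
for n in('lever_tip','rod_knob'):
  r.snapshot('top')
  for d in r.look_for('top',n)[:1]: print(n,jig({'tool_pos':d['point']}))
"
```

```text
lever 1.0816419768516858 R 0.07430833307346744 [ 0.001  -0.1074  0.1754] F [0.7 0.3 0. ] 0.7009585639219019 0.0
0 [285.44051418 178.2756151 ]
0.1 [285.50026082 175.49829835]
0.2 [285.55940851 173.978782  ]
lever_tip [-0.0024 -0.0606  0.0713]
```

View pics/w6.png

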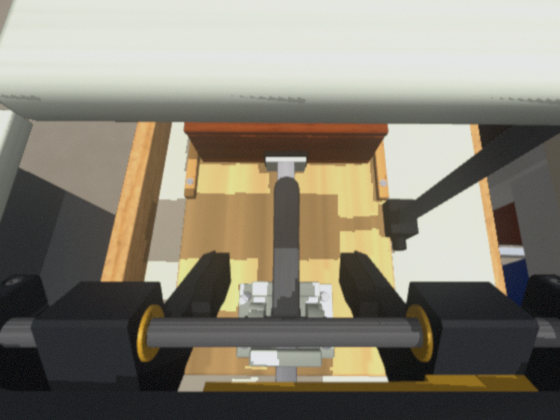

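>>> {"api": "play_rows", "payload": {
  "translation": [
    [0,0,0],
    [0,0,0],
    [0,0,0],
    [0,0,0],
    [0.003,0,0.02],
    [0.003,0,0.017],
    [0.0045,0,0.0125],
    [0.0036,0,0.0061],
    [0,0,0]
  ],
  "delta_rot": [
    [0,0,0],
    [0,0,0],
    [0,0,0],
    [0,0,0],
    [0,0,0],
    [0,0,0],
    [0,0,0],
    [0,0,0],
    [0,0,0]
  ],
  "grip": [-1,-1,-1,-1,-1,-1,-1,-1,-1]
}}

```text
clock: 21.62
tool_pos: [0.4722, -0.014, 0.1385]
eef_rot: [0.66, 0.689, 0.208, -0.216]
contact_force: [0.2, 0.1, 0.5]
opening: 0.006
finger_force: 0.0
```

>>> {"api": "play_rows", "payload": {
  "translation": [
    [-0.0011,0,0.0016],
    [-0.0011,0,0.0016],
    [0,0,0]
  ],
  "delta_rot": [
    [0,0,0],
    [0,0,0],
    [0,0,0]
  ],
  "grip": [-1,-1,-1]
}}

```text
clock: 22.0
tool_pos: [0.4723, -0.0148, 0.1344]
eef_rot: [0.66, 0.689, 0.209, -0.215]
contact_force: [0.1, -0.4, 0.4]
opening: 0.009
finger_force: 0.0
```

```bash
python3 -c "
from h import *
plan(-.064,.1286,35,1)"
```

```text
clock 22.0 jig [ 0.0015 -0.0648  0.1344] F [ 0.1 -0.4  0.4] row t [-0.0027, -0.0015, 0.0052] rot [0.04, 0.11, 0.21] total t [-0.0027 -0.0015  0.0052]
```

>>> {"api": "play_rows", "payload": {
  "translation": [
    [-0.0011,0,0.0016],
    [-0.0011,0,0.0016],
    [0,0,0]
  ],
  "delta_rot": [
    [0,0,0],
    [0,0,0],
    [0,0,0]
  ],
  "grip": [-1,-1,-1]
}}

```text
clock: 22.38
tool_pos: [0.4722, -0.0144, 0.1305]
eef_rot: [0.66, 0.689, 0.209, -0.216]
contact_force: [0.1, 0.4, 0.3]
opening: 0.004
finger_force: 0.1
```

>>> {"api": "play_rows", "payload": {
  "translation": [
    [-0.0011,0,0.0016],
    [0,0,0]
  ],
  "delta_rot": [
    [0,0,0],
    [0,0,0]
  ],
  "grip": [-1,-1]
}}

```text
clock: 22.62
tool_pos: [0.4724, -0.0142, 0.1292]
eef_rot: [0.66, 0.689, 0.209, -0.216]
contact_force: [-0.2, -2.6, 6.2]
opening: 0.002
finger_force: 3.3
```

>>> {"api": "play_rows", "payload": {
  "translation": [
    [-0.0011,0,0.0016],
    [0,0,0]
  ],
  "delta_rot": [
    [0,0,0],
    [0,0,0]
  ],
  "grip": [-1,-1]
}}

```text
clock: 22.88
tool_pos: [0.4725, -0.0139, 0.1281]
eef_rot: [0.66, 0.689, 0.209, -0.215]
contact_force: [-0.6, -3.9, 14.0]
opening: 0.003
finger_force: 7.3
```

>>> {"api": "play_rows", "payload": {
  "translation": [
    [-0.0011,0,0.0016],
    [0,0,0]
  ],
  "delta_rot": [
    [0,0,0],
    [0,0,0]
  ],
  "grip": [-1,-1]
}}

```text
clock: 23.12
tool_pos: [0.4726, -0.0137, 0.1271]
eef_rot: [0.659, 0.689, 0.209, -0.215]
contact_force: [-1.7, -7.3, 21.1]
opening: 0.001
finger_force: 11.4
```

>>> {"api": "play_rows", "payload": {
  "translation": [
    [0,0,-0.03],
    [0,0,-0.03],
    [0,0,-0.03],
    [-0.03,0,-0.02],
    [-0.03,0,-0.02],
    [0,0,0],
    [0,0,0],
    [0,0,0]
  ],
  "delta_rot": [
    [0,0,0],
    [0,0,0],
    [0,0,0],
    [0,0,0],
    [0,0,0],
    [0,0,0],
    [0,0,0],
    [0,0,0]
  ],
  "grip": [-1,-1,-1,-1,-1,-1,-1,-1]
}}

```text
clock: 24.12
tool_pos: [0.477, -0.1364, 0.1973]
eef_rot: [0.659, 0.689, 0.209, -0.216]
contact_force: [-0.3, -0.3, 0.5]
opening: 0.005
finger_force: 0.0
```

```bash
python3 -c "
from h import *
ang()
im=r.snapshot('top');a=cv2.resize(im[170:290,155:345],None,fx=4,fy=4,interpolation=cv2.INTER_CUBIC);cv2.imwrite('pics/t7.png',a)"
```

```text
lever 1.9902663650665933 R 0.10315012496175509 [ 0.0015 -0.1865  0.1973] F [-0.3 -0.3  0.5] 0.0051092443668266565 0.0
```

View pics/t7.png

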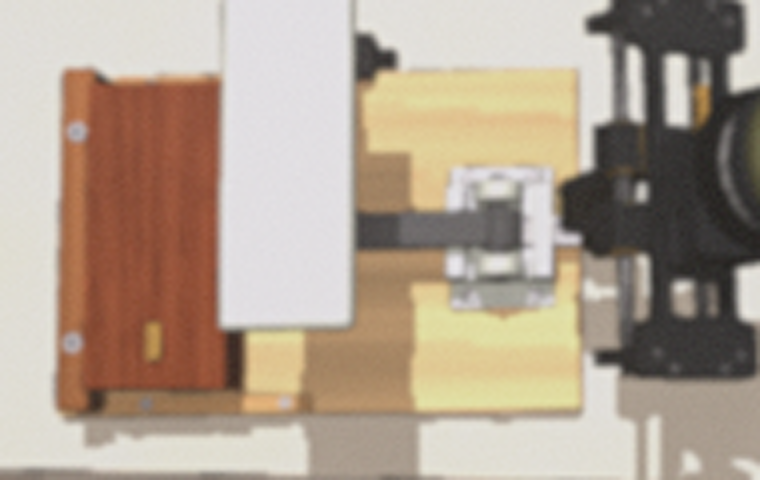

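The picture shows the lever closed, lying left over the rod exactly as at the start. The box is at the fence, its left edge at crop column 88. The gripper touches nothing.

```bash
python3 -c "
from plant import r
print(r.finish_job())"
```

```text
the job is handed in; nothing more can be done
None
```

The job is handed in: by the camera and force readings, the box is home against the fence with the rod's pad touching it, and the lever was pressed fully down to lock the rod. The gripper was clear of everything at about 24 s, and the things beside the jig were never touched.

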